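Clamp a shuttlecock cork in the vice with its square key

TASK

Take the square T-bar key out of the wooden block, push it gently but fully home into the recessed square socket of the vice, and turn it clockwise until the jaw holds the cork firmly against the V-shaped stop, without crushing the cork. Leave the key standing in the socket and the cork clamped, let go, and leave the other things on the bench where they are.

Things in the scene. Friction and masses are not known exactly. Their poses are not given: they have to be found in the camera images.
- key: Loose steel T-bar key, 110 g, 71 mm long, upright in the wooden block, 32 mm of it in a loose square hole. Origin: centre of its lower tip; z up. From the tip: a round tapered nose 5 mm long, 11 mm across; a 12 mm square shank up to 45 mm (sides parallel to the key's x and y); then the handle.
- handle (a point): Centre of the key's dark handle bar, 58 mm above the key's tip: 46 mm long along the key's y, 12 mm thick along its x, 26 mm high. Pinch it across its thickness. Axes those of the key.
- block: Fixed wooden block, 60 x 130 x 45 mm (x, y, z), origin under its centre. The key's hole is at x = 0, y = -30 mm; at y = +42 mm stands an awl with a round wooden handle, its top 93 mm above the bench.
- clamp: Small grey cam vice bolted to the bench: bed 90 x 190 x 18 mm (x, y, z), origin under its centre. At y = -55 mm its boss with the spindle. Turning the spindle clockwise (from above) pushes the sprung steel jaw (50 mm wide, top 46 mm above the bench) along +y to the cork, 10 mm per rad; it meets the cork after 0.05 to 1.0 rad, as its start and the stop vary.
- boss (a point): Top centre of the vice's round boss, 52 mm above the bench, 52 mm across, with a well 42 mm wide; 6 mm down in it lies the spindle, a 29 mm square steel block with the square socket in its middle. The spindle turns with a drag of 0.15 to 0.25 N m felt on the wrist, which also keeps the jaw where it is left. The key turns up to 0.2 rad idly in the socket.
- socket (a point): Centre of the socket's mouth, 46 mm above the bench, axes those of the vice. Socket 13.2 mm square, 1 mm chamfer, 20 mm deep, closed below. Its angle is not reported: it may be any (the key fits at every quarter turn): look, or feel. The nose enters at any angle; the square then rests on the mouth, tip 5 mm down, until right within 0.1 rad. Over 60 N harms it.
- cork: Loose cork head of a shuttlecock, 26 mm across, 29.5 mm high, domed, standing on the vice's bed between jaw and stop. Origin: centre of its underside. Once met, the jaw's grip grows by 60 to 80 N per rad, and each N adds 0.01 N m to the drag: 0.36 N m on the key is a firm grip of some 18 N; over 30 N (about 0.5 N m) crushes the cork, under 8 N is too loose.
- stop: Steel stop with a V face towards the jaw, fixed on the vice's bed beyond the cork. Origin on the bed (18 mm above the bench), where the axis of a cork nested in the V stands; axes those of the vice.
- cock_a: Loose finished shuttlecock standing on its feathers, 65 mm across, 84 mm high, a bystander. Origin under its centre.
- cock_b: Another such shuttlecock, a bystander. Origin under its centre.
- cone: Loose aluminium cone, 60 mm across at the foot, 50 mm high, a bystander. Origin under its centre.
- tin: Loose open aluminium pot, about 84 mm across, 60 mm high, a bystander. Origin under its centre.
- glue: Loose amber glass glue jar, 48 mm across, 85 mm high, a bystander. Origin under its centre.

How it is judged:
By the outcome, as a careful person would: the job done as asked, in the order asked, and still so for the second after the job is handed in, with the robot touching nothing.
It also fails if it takes over 72 s, if anything falls off the work surface, if the arm or the gripper's body presses on something with over 40 N, if the wrist force passes 120 N, or if a joint passes its speed limit or range.

ROBOT

A 7-joint arm with a two-finger parallel gripper is mounted at the origin on the work surface. World frame = base frame: x ahead of the robot, y to its left, z up, the work surface at z = 0. Lengths are in m, angles in rad, forces in N, time in s.
With the tool pointing down it reaches from about 0.4 to 0.85 m from the base axis. Payload 10.4 kg.
Tool frame: the origin (TCP) lies midway between the tips of the shut fingers; the grasp point (between the pads) lies 19 mm behind it; z points along the fingers, y is the line along which they close (so a half turn about z gives the same grasp; the last joint's range is limited). The gripper opens to 85 mm and grips with 20 to 120 N. Pads are 22 mm wide; open, the fingers measure 114 mm over their backs; the gripper's body (76 mm by 85 mm) begins 54 mm behind the grasp point. The pads swing forward as they close: fully open they stand 13 mm farther back than shut.
Start: joints at [1.136, 0.332, -0.065, 1.46, 0.022, 1.35, -0.088], TCP at [0.25, -0.573, 0.231] pointing down, gripper open.
Joint ranges: [-2.6, 2.6], [-0.5, 2.12], [-1.47, 1.34], [0.16, 2.42], [-1.27, 4.41], [0.06, 2.06], [-2.6, 2.6]. Speed limits (rad/s): [2.22, 2.22, 2.79, 2.79, 3.14, 3.14, 3.14].

INTERFACE

Orientations are given as a unit quaternion [x, y, z, w].
In Python, from workcell import get_obs, camera, camera_params, hand_in gives the robot as it stands.
- The arm moves only by the tool carry_out, never from a script. Its argument "commands" is a list that holds one entry, the list of rows, each a list of 6 numbers: the shift along the tool's x, y, z in units of 40 mm (1.0 is 40 mm), then the turn, a rotation vector about the tool's x, y, z in units of 6 degrees (1.0 is 6 degrees). In form: [[[x, y, z, ax, ay, az], ...]]. A call has 1 to 20 rows; each row shifts and turns the commanded pose from where the row before left it, along the tool's axes as they then stand; what a row does not reach is not made up. A row lasts 1/12 s, in which the tool goes at most 41.7 mm and 7.16 degrees, less where a joint would pass 70% of its speed; a pose out of reach is approached as far as the arm can. A call is refused whole if a number of a shift passes 1 or a number of a turn 1, either way. A call with a gripper value outside its range is refused whole. "hand" is the closure, from -1 (fully open) to 1 (shut), set as the call begins (left out, the last holds). The fingers move at their own pace and stop on an object; "force" is the grip in N (left out, the last holds). Time passes only in rows, so rows that do not move let the fingers close. It gives the time, the measured TCP pose, the force, the opening and the grip force at its end, in the units of the state.
- get_obs(): the state, without advancing time (a new reading comes with each control period).
- camera(name): name is "scene" or "top" or "wrist"; returns the picture (400x640x3 uint8, red, green, blue); there is no depth.
- camera_params(name): a dict with "mtx" (3x3 intrinsics, pixels), "R" (3x3) and "t" (3): a world point X has camera coordinates R X + t. Camera axes: x right, y down, z forward; pixel columns grow to the right and rows downward; lengths in m; the calibration is good to about 2 mm. A picture is of the moment at which its call begins: read the wrist's pose just before it. camera_params takes no time and is no camera call; for the wrist camera it gives the pose at the moment of the call.
- hand_in(): hands the job in; it is judged then, once.
The state is a dict: "clock": time; "joint_pos": joint angles; "joint_velocities": joint speeds; "tau": joint torques, N m; "position": TCP position; "ee_rot": TCP orientation; "ft_force": force on the tool from outside, world axes, zero at the start; "torque": the same for the moment, N m; "grip_width": opening from 0.0 (shut) to 1.0 (fully open); "grasp_force": force on a finger pad.
Only numpy, scipy, OpenCV 4.12 (cv2) and the standard library are available. Lean on these libraries where they do the work, as an engineer would, in place of code of your own. Each camera call takes 0.05 s, during which the arm holds its last target. There are 200 camera calls.

## Working session

There is one attempt and no reset: what is moved stays moved. The work goes in short steps, Python scripts to look and compute and a tool call to move; the robot and the scene stay as the last step left them, time stands still between calls to the robot, and variables do not carry over. Pictures are saved under pics/ and viewed, at most 10 in all, crops included, and the job is handed in when it is done.

Besides the shell and the picture viewer there is one more tool, called after "Call:" in YAML: its name, and indented under it one key for each argument. carry_out: Moves the arm, as the interface text tells. Its arguments: {"type":"object","properties":{"commands":{"type":"array"},"hand":{"type":"number"},"force":{"type":"number"}},"required":["commands"]}

```bash
mkdir -p pics; ls; python3 - <<'E'
from workcell import *
import cv2,numpy as np
o=get_obs();print({k:np.round(v,3).tolist() for k,v in o.items()})
for n in("top","scene"):
    p=camera_params(n);print(n,np.round(p["mtx"],1).tolist(),np.round(p["R"],3).tolist(),np.round(p["t"],3).tolist())
    cv2.imwrite(f"pics/{n}0.png",camera(n)[:,:,::-1])
E
```

```text
pics
{'clock': 0.0, 'joint_pos': [1.136, 0.333, -0.065, 1.461, 0.022, 1.35, -0.088], 'joint_velocities': [-0.001, -0.001, -0.001, 0.001, -0.001, -0.001, -0.0], 'tau': [-0.0, -62.543, 0.049, -39.16, 0.016, 0.01, 0.0], 'position': [0.25, -0.572, 0.231], 'ee_rot': [0.979, 0.204, -0.0, -0.001], 'ft_force': [-0.496, -0.471, 0.337], 'torque': [0.039, -0.008, -0.044], 'grasp_force': 0.0, 'grip_width': 0.996}
top [[376.6, 0.0, 316.2], [0.0, 376.6, 207.2], [0.0, 0.0, 1.0]] [[0.023, -1.0, 0.0], [-0.994, -0.023, -0.103], [0.103, 0.002, -0.995]] [0.006, 0.566, 1.284]
scene [[416.0, 0.0, 315.8], [0.0, 416.0, 200.7], [0.0, 0.0, 1.0]] [[0.437, 0.899, 0.0], [0.702, -0.341, -0.626], [-0.563, 0.274, -0.78]] [-0.235, -0.356, 1.436]
```

View pics/top0.png

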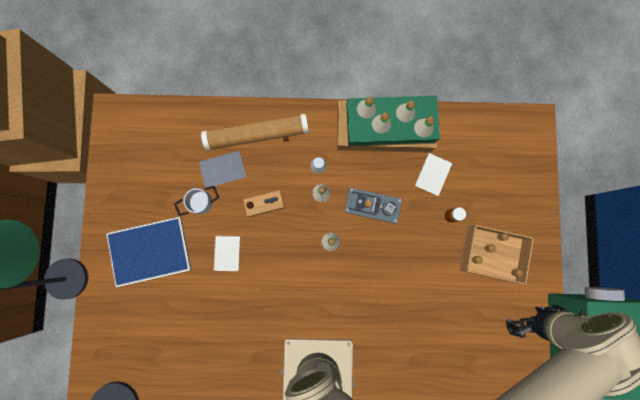

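View pics/scene0.png

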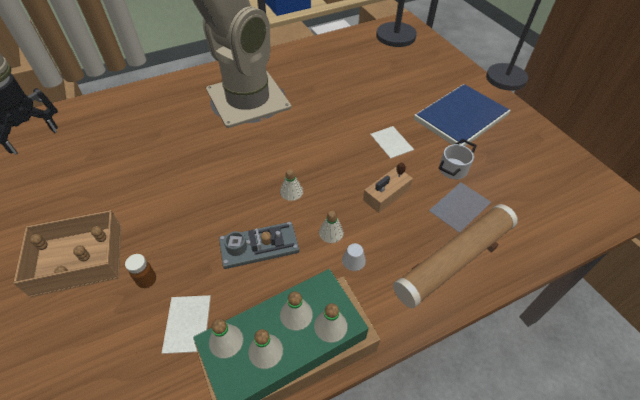

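The top view shows the block at about (264,204), with the key handle near (270,200) and the awl at (250,205). The vice is at (373,205), with its boss near (389,208). I'll enlarge both and measure.

```bash
cat > h.py <<'E'
from workcell import *
import cv2,numpy as np
from scipy.spatial.transform import Rotation as Rot
def ray(p,uv,z):
    d=p["R"].T@np.linalg.solve(p["mtx"],[uv[0],uv[1],1.]);c=-p["R"].T@p["t"]
    return c+d*(z-c[2])/d[2]
def proj(p,X):
    q=p["mtx"]@(p["R"]@np.array(X)+p["t"]);return q[:2]/q[2]
E
python3 - <<'E'
from h import *
im=cv2.imread("pics/top0.png");p=camera_params("top")
a=cv2.resize(im[185:225,235:295],None,fx=10,fy=10,interpolation=cv2.INTER_CUBIC)[:, :]
b=cv2.resize(im[180:230,340:410],None,fx=10,fy=10,interpolation=cv2.INTER_CUBIC)
c=np.zeros((600,800,3),np.uint8)
a=cv2.resize(im[185:225,240:290],None,fx=7,fy=7,interpolation=cv2.INTER_CUBIC)
b=cv2.resize(im[182:228,338:408],None,fx=7,fy=7,interpolation=cv2.INTER_CUBIC)
c[:280,:350]=a;c[280-0:280+b.shape[0] if 280+b.shape[0]<600 else 600,:490]=b[:320]
cv2.imwrite("pics/c0.png",c)
for n,uv,z in(("key",(270,200),.071),("awl",(250,205),.093),("boss",(389,208),.052),("block",(264,204),.045)):print(n,ray(p,uv,z).round(3))
E
```

```text
key [0.582 0.176 0.071]
awl [0.561 0.239 0.093]
boss [ 0.566 -0.23   0.052]
block [0.571 0.199 0.045]
```

View pics/c0.png

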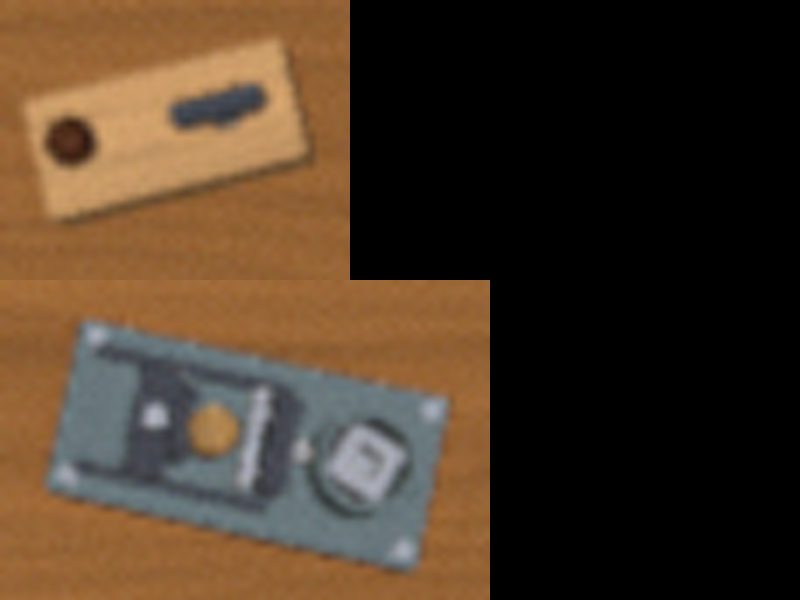

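The crop shows the key bar from (173,115) to (264,95) and the awl at (70,140). It also shows the boss at about (361,466) with the square spindle turned inside it, and the cork at (213,430). Next I work out the frames and the first move.

```bash
cat >> h.py <<'E'
def go(xyz,yaw=None):
    """print shift in tool units to TCP target, turn needed about tool z (units of 6deg) to bring tool-y to yaw (mod 180)"""
    o=get_obs();R=Rot.from_quat(o["ee_rot"])
    ty=R.apply([0,1,0]);cur=np.degrees(np.arctan2(ty[1],ty[0]))
    print("clock",round(o["clock"],2),"pos",o["position"].round(4) if hasattr(o["position"],"round") else np.round(o["position"],4),"ytool yaw",cur.round(2),"tilt z",R.apply([0,0,1]).round(4),"j7",round(o["joint_pos"][6],3))
    if xyz is not None: print("shift units now",(R.inv().apply(np.array(xyz)-o["position"])/.04).round(3))
    if yaw is not None:
        d=-((yaw-cur+90)%180-90); print("turn units",round(d/6,3))
        R2=R*Rot.from_rotvec([0,0,np.radians(d)])
        if xyz is not None: print("shift after turn",(R2.inv().apply(np.array(xyz)-o["position"])/.04).round(3))
E
python3 - <<'E'
from h import *
p=camera_params("top")
A=lambda u,v:(240+u/7-.43,185+v/7-.43)
B=lambda u,v:(338+u/7-.43,182+(v-280)/7-.43)
e=[ray(p,A(*q),.071) for q in((173,115),(264,95))];k=sum(e)/2
d=e[0]-e[1];print("key",k.round(4),"bar yaw",np.degrees(np.arctan2(d[1],d[0])).round(1))
aw=ray(p,A(70,140),.093);print("awl",aw.round(3))
bc=[ray(p,A(*q),.045) for q in((24,100),(283,38),(312,155),(52,220))]
print("block",sum(bc)/4,[np.degrees(np.arctan2(*(bc[i]-bc[j])[[1,0]])).round(1) for i,j in((0,1),(3,2))])
b=ray(p,B(360,466),.052);print("boss",b.round(4))
c=[ray(p,B(*q),.018) for q in((82,320),(448,400),(413,572),(47,490))]
print("vice",(sum(c)/4).round(4),[np.degrees(np.arctan2(*(c[i]-c[j])[[1,0]])).round(1) for i,j in((0,1),(3,2))])
ya=np.degrees(np.arctan2(d[1],d[0]))
go([k[0],k[1],.2],ya-90)
E
```

```text
key [0.5834 0.1732 0.071 ] bar yaw 103.8
awl [0.562 0.24  0.093]
block [0.57455808 0.20096567 0.045     ] [np.float64(104.9), np.float64(105.4)]
boss [ 0.5654 -0.2303  0.052 ]
vice [ 0.5782 -0.1801  0.018 ] [np.float64(78.8), np.float64(78.6)]
clock 0.1 pos [ 0.2501 -0.5724  0.2306] ytool yaw -66.4 tilt z [-5.0e-04  1.1e-03 -1.0e+00] j7 -0.089
shift units now [ 15.1   -13.745   0.782]
turn units -13.371
shift after turn [16.109 12.547  0.782]
```

Call:
carry_out:
  commands:
    - [[0,0,0,0,0,-0.95],[0,0,0,0,0,-0.95],[0,0,0,0,0,-0.95],[0,0,0,0,0,-0.95],[0,0,0,0,0,-0.95],[0,0,0,0,0,-0.95],[0,0,0,0,0,-0.95],[0,0,0,0,0,-0.95],[0,0,0,0,0,-0.95],[0,0,0,0,0,-0.95],[0,0,0,0,0,-0.95],[0,0,0,0,0,-0.95],[0,0,0,0,0,-0.95],[0,0,0,0,0,-0.95]]
  hand: -1

```text
clock: 1.27
position: [0.2501, -0.5726, 0.2309]
ee_rot: [0.618, 0.786, 0.0, -0.0]
ft_force: [-0.7, 0.2, -0.4]
grip_width: 1.002
grasp_force: 0.0
```

Call:
carry_out:
  commands:
    - [[0.8,0.62,0,0,0,0],[0.8,0.62,0,0,0,0],[0.8,0.62,0,0,0,0],[0.8,0.62,0,0,0,0],[0.8,0.62,0,0,0,0],[0.8,0.62,0,0,0,0],[0.8,0.62,0,0,0,0],[0.8,0.62,0,0,0,0],[0.8,0.62,0,0,0,0],[0.8,0.62,0,0,0,0],[0.8,0.62,0,0,0,0],[0.8,0.62,0,0,0,0],[0.8,0.62,0,0,0,0],[0.8,0.62,0,0,0,0],[0.8,0.62,0,0,0,0],[0.8,0.62,0,0,0,0],[0.8,0.62,0,0,0,0],[0.8,0.62,0,0,0,0],[0.8,0.62,0,0,0,0],[0,0,0,0,0,0]]

```text
clock: 2.93
position: [0.5676, 0.1368, 0.2304]
ee_rot: [0.616, 0.788, 0.002, -0.002]
ft_force: [-0.3, 0.9, 0.4]
grip_width: 1.001
grasp_force: 0.0
```

```bash
python3 - <<'E'
from h import *
go([.583,.1732,.2],15)
p=camera_params("wrist");cv2.imwrite("pics/w1.png",camera("wrist")[:,:,::-1])
print(proj(p,[.583,.1732,.071]),p["mtx"].round(1).tolist(),p["R"].round(3).tolist(),(-p["R"].T@p["t"]).round(3))
E
```

```text
clock 2.93 pos [0.5676 0.1368 0.2304] ytool yaw 13.93 tilt z [-0.0013  0.005  -1.    ] j7 -0.26
shift units now [0.786 0.594 0.765]
turn units -0.178
shift after turn [0.775 0.609 0.765]
[340.29208542 152.34246831] [[294.7, 0.0, 317.8], [0.0, 294.7, 198.1], [0.0, 0.0, 1.0]] [[0.971, 0.241, -0.0], [0.23, -0.926, 0.3], [0.072, -0.291, -0.954]] [0.55  0.212 0.373]
```

View pics/w1.png

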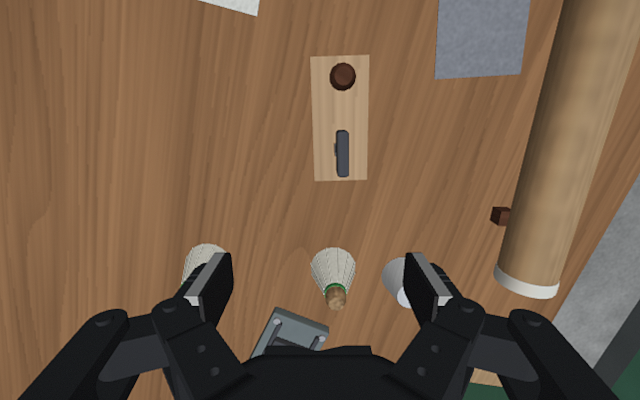

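The wrist view shows the key bar from about (342,131) to (343,176), and the awl top at (343,76).

```bash
python3 - <<'E'
from h import *
p=camera_params("wrist");im=cv2.imread("pics/w1.png")
r=im[110:185,315:370].astype(int);m=((r.sum(2)<260)&(r[:,:,0]>=r[:,:,2]-5)).astype(np.uint8)
n,l,s,c=cv2.connectedComponentsWithStats(m);i=1+np.argmax(s[1:,4])
pts=np.argwhere(l==i)[:,::-1].astype(np.float32)+[315,110]
rc=cv2.minAreaRect(pts.astype(np.float32));print(s[i],rc)
bx=cv2.boxPoints(rc);w=np.array([ray(p,q,.071) for q in bx]);print(w.mean(0).round(4),np.diff(w,axis=0).round(4).tolist())
v=max(np.diff(w,axis=0),key=np.linalg.norm);y=np.degrees(np.arctan2(v[1],v[0]))%180;print("bar yaw",y)
go([*w.mean(0)[:2],.1],y-90)
E
```

```text
[ 20  20  14  47 544] ((341.5, 153.0), (46.0, 13.0), 90.0)
[0.5842 0.1684 0.071 ] [[0.0126, 0.0031, 0.0], [0.0127, -0.0454, 0.0], [-0.0132, -0.0033, 0.0]]
bar yaw 105.59904631370576
clock 2.98 pos [0.5672 0.1331 0.2304] ytool yaw 13.81 tilt z [-0.0019  0.003  -1.    ] j7 -0.256
shift units now [0.743 0.624 3.262]
turn units -0.298
shift after turn [0.723 0.647 3.262]
```

Call:
carry_out:
  commands:
    - [[0,0,0,0,0,-0.3],[0.42,0.32,0.5,0,0,0],[0.42,0.32,0.5,0,0,0],[0,0,0.5,0,0,0],[0,0,0.5,0,0,0],[0,0,0,0,0,0],[0,0,0,0,0,0],[0,0,0,0,0,0]]

```text
clock: 3.65
position: [0.5842, 0.1664, 0.1526]
ee_rot: [0.608, 0.794, 0.0, 0.001]
ft_force: [-0.1, 0.2, -0.4]
grip_width: 0.996
grasp_force: 0.0
```

```bash
python3 - <<'E'
from h import *
go([.583,.173,.053],15.3)
p=camera_params("wrist");cv2.imwrite("pics/w2.png",camera("wrist")[:,:,::-1])
print(proj(p,[.583,.173,.084]))
E
```

```text
clock 3.65 pos [0.5842 0.1664 0.1526] ytool yaw 15.13 tilt z [ 1.3e-03 -1.0e-04 -1.0e+00] j7 -0.337
shift units now [0.169 0.012 2.489]
turn units -0.028
shift after turn [0.169 0.013 2.489]
[317.52952149 203.24370056]
```

View pics/w2.png

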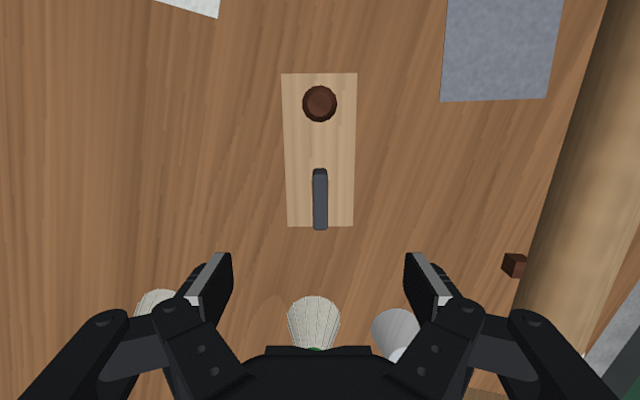

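The bar runs from (320,169) to about (320,226), with the block corners at (281,73), (357,73), (353,226) and (288,227). I'll check the hole from the block.

```bash
python3 - <<'E'
from h import *
p=camera_params("wrist")
c=[ray(p,q,.045) for q in((281,73),(357,73),(353,226),(288,227))]
print(np.round(c,4).tolist());y=(c[0]+c[1]-c[2]-c[3])/2;y/=np.linalg.norm(y);m=sum(c)/4;print(m,m-.03*y,y)
e=[ray(p,q,.084) for q in((320,169),(320,224))];print(np.round(e,4).tolist(),np.linalg.norm(e[0]-e[1]))
k=sum(e)/2
go([k[0],k[1],.053],15.3)
E
```

```text
[[0.5311, 0.2568, 0.045], [0.5885, 0.2724, 0.045], [0.624, 0.1476, 0.045], [0.5666, 0.131, 0.045]]
[0.57752911 0.20195052 0.045     ] [0.58571019 0.17308757 0.045     ] [-2.72702679e-01  9.62098357e-01 -1.06549991e-16]
[[0.5782, 0.199, 0.084], [0.5896, 0.1573, 0.084]] 0.043235557962187664
clock 3.7 pos [0.5843 0.1666 0.1529] ytool yaw 15.14 tilt z [ 2.e-03  1.e-04 -1.e+00] j7 -0.337
shift units now [0.283 0.059 2.497]
turn units -0.027
shift after turn [0.283 0.06  2.497]
```

Call:
carry_out:
  commands:
    - [[0.22,0.06,0.2,0,0,0],[0,0,0.5,0,0,0],[0,0,0.5,0,0,0],[0,0,0.5,0,0,0],[0,0,0.4,0,0,0],[0,0,0.25,0,0,0],[0,0,0.13,0,0,0],[0,0,0,0,0,0],[0,0,0,0,0,0],[0,0,0,0,0,0]]

```text
clock: 4.53
position: [0.5843, 0.1765, 0.0533]
ee_rot: [0.607, 0.794, 0.001, 0.001]
ft_force: [0.7, -0.3, -0.3]
grip_width: 1.001
grasp_force: 0.0
```

Call:
carry_out:
  commands:
    - [[0,0,0,0,0,0],[0,0,0,0,0,0],[0,0,0,0,0,0],[0,0,0,0,0,0],[0,0,0,0,0,0],[0,0,0,0,0,0],[0,0,0,0,0,0],[0,0,0,0,0,0],[0,0,0,0,0,0],[0,0,0,0,0,0],[0,0,0,0,0,0],[0,0,0,0,0,0]]
  hand: 1
  force: 80

```text
clock: 5.53
position: [0.5837, 0.1762, 0.0523]
ee_rot: [0.607, 0.794, 0.0, 0.0]
ft_force: [-0.3, -1.1, 4.1]
grip_width: 0.125
grasp_force: 77.9
```

```bash
python3 - <<'E'
from h import *
go([.585,.1755,.053],15.3);o=get_obs();print(np.round(o["ft_force"],1),np.round(o["torque"],2),o["grip_width"],o["grasp_force"])
E
```

```text
clock 5.53 pos [0.5837 0.1762 0.0523] ytool yaw 15.2 tilt z [ 3.e-04  0.e+00 -1.e+00] j7 -0.411
shift units now [-0.024  0.026 -0.018]
turn units -0.017
shift after turn [-0.024  0.026 -0.018]
[-0.3 -1.1  4.1] [-0.04  0.14  0.02] 0.125039825173324 77.91950025624828
```

Call:
carry_out:
  commands:
    - [[0,0,-0.2,0,0,0],[0,0,-0.4,0,0,0],[0,0,-0.6,0,0,0],[0,0,-0.7,0,0,0],[0,0,-0.9,0,0,0],[0,0,-0.9,0,0,0],[0,0,0,0,0,0]]

```text
clock: 6.12
position: [0.586, 0.1778, 0.2077]
ee_rot: [0.607, 0.794, 0.004, 0.003]
ft_force: [0.4, 0.9, -0.5]
grip_width: 0.13
grasp_force: 78.7
```

Call:
carry_out:
  commands:
    - [[-0.4,-0.13,0,0,0,0],[-0.8,-0.26,0,0,0,0],[-0.9,-0.28,0,0,0,0],[-0.9,-0.28,0,0,0,0],[-0.9,-0.28,0,0,0,0],[-0.9,-0.28,0,0,0,0],[-0.9,-0.28,0,0,0,0],[-0.9,-0.28,0,0,0,0],[-0.9,-0.28,0,0,0,0],[-0.9,-0.28,0,0,0,0],[-0.9,-0.28,0,0,0,0],[-0.33,-0.17,0,0,0,0],[0,0,0,0,0,0],[0,0,0,0,0,0],[0,0,0,0,0,0]]

```text
clock: 7.37
position: [0.5659, -0.2263, 0.2002]
ee_rot: [0.607, 0.795, 0.0, -0.0]
ft_force: [-0.5, 0.9, -1.2]
grip_width: 0.127
grasp_force: 78.7
```

```bash
python3 - <<'E'
from h import *
go([.566,-.232,.12]);o=get_obs();print(o["grasp_force"])
p=camera_params("wrist");cv2.imwrite("pics/w3.png",camera("wrist")[:,:,::-1]);np.savez("w3.npz",**p)
R=Rot.from_quat(o["ee_rot"]);print("tip pred",proj(p,o["position"]+R.apply([0,0,.039])),"handle top",proj(p,o["position"]+R.apply([0,0,-.032])),"socket",proj(p,[.566,-.232,.046]))
E
```

```text
clock 7.37 pos [ 0.5659 -0.2263  0.2002] ytool yaw 15.29 tilt z [ 1.e-04  7.e-04 -1.e+00] j7 0.39
shift units now [-0.139 -0.036  2.004]
78.68356704711914
tip pred [316.60971957 227.13597613] handle top [315.93812909 292.11687413] socket [315.67043412 188.07683579]
```

View pics/w3.png

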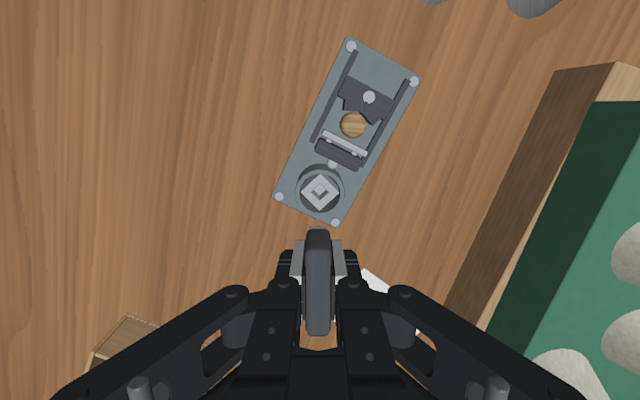

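The wrist view shows the spindle as a diamond at about (320,191), and the held bar from about (317,230) to (317,336). I'll measure the spindle square and the bar's position in the hand.

```bash
python3 - <<'E'
from h import *
p=dict(np.load("w3.npz"));im=cv2.imread("pics/w3.png")
r=im[160:222,288:352].astype(int);m=((r.sum(2)>400)&(r.max(2)-r.min(2)<30)).astype(np.uint8)
n,l,s,c=cv2.connectedComponentsWithStats(m);i=[k for k in range(1,n) if s[k,4]>100];print(s[i].tolist(),c[i])
i=1+np.argmax(s[1:,4]);pts=(np.argwhere(l==i)[:,::-1]+[288,160]).astype(np.float32)
w=np.array([ray(p,q,.046)[:2] for q in pts]).astype(np.float32)
rc=cv2.minAreaRect(w*1000);print("spindle mm",rc)
o=get_obs();R=Rot.from_quat(o["ee_rot"])
for x in(-.02,-.023,-.026,.02,.023,.026):print(x,proj(p,o["position"]+R.apply([x,0,-.032])).round(1))
g=im.astype(int).sum(2)
print(im[322:346:2,317].tolist());print(im[222:262:2,317].tolist())
print([im[300,x].tolist() for x in range(296,340,2)])
cv2.imwrite("pics/c3.png",np.hstack([cv2.resize(im[160:220,285:355],(420,360),interpolation=cv2.INTER_CUBIC),cv2.resize(im[220:345,275:360],(245,360),interpolation=cv2.INTER_CUBIC)]))
E
```

```text
[[13, 14, 38, 36, 677]] [[31.49187592 31.20827179]]
spindle mm ((570.9029541015625, -234.63406372070312), (28.91938591003418, 29.02232551574707), 58.72344970703125)
-0.02 [316.6 329.2]
-0.023 [316.6 334.5]
-0.026 [316.6 339.8]
0.02 [316.4 250.3]
0.023 [316.4 243.7]
0.026 [316.4 237. ]
[[93, 85, 82], [91, 83, 81], [92, 85, 82], [92, 85, 82], [92, 84, 82], [92, 84, 82], [90, 82, 78], [73, 89, 115], [77, 109, 145], [76, 108, 143], [76, 107, 142], [75, 107, 142]]
[[78, 111, 148], [77, 112, 151], [103, 101, 102], [99, 98, 99], [46, 44, 43], [54, 52, 52], [51, 48, 49], [53, 51, 50], [55, 52, 52], [52, 51, 50], [55, 54, 53], [56, 54, 53], [56, 54, 54], [62, 58, 59], [81, 75, 74], [92, 84, 81], [90, 83, 81], [91, 83, 80], [92, 84, 82], [92, 84, 82]]
[[32, 29, 29], [32, 31, 29], [25, 22, 19], [62, 60, 60], [64, 63, 63], [70, 67, 66], [85, 80, 79], [90, 84, 81], [93, 86, 82], [92, 84, 81], [93, 85, 82], [92, 85, 82], [91, 84, 81], [90, 82, 80], [91, 84, 82], [90, 84, 81], [89, 84, 82], [45, 42, 42], [64, 62, 62], [57, 55, 56], [22, 20, 19], [29, 26, 26]]
```

View pics/c3.png

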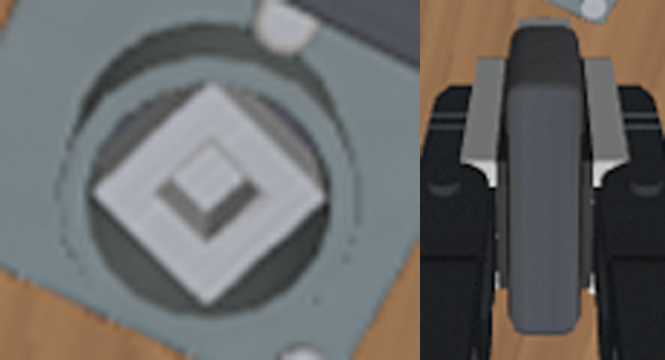

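The crop shows the spindle square with its socket at 45° to the tool, and the bar centred in the pads. Now I turn counter-clockwise by 43.4°, come down beside the socket and take a close look.

Call:
carry_out:
  commands:
    - [[0,0,0,0,0,-0.9],[0,0,0,0,0,-0.9],[0,0,0,0,0,-0.9],[0,0,0,0,0,-0.9],[0,0,0,0,0,-0.9],[0,0,0,0,0,-0.9],[0,0,0,0,0,-0.9],[0,0,0,0,0,-0.93],[-0.28,-0.06,0.5,0,0,0],[-0.27,-0.05,0.5,0,0,0],[0,0,0.5,0,0,0],[0,0,0.5,0,0,0],[0,0,0.3,0,0,0],[0,0,0,0,0,0],[0,0,0,0,0,0],[0,0,0,0,0,0]]

```text
clock: 8.75
position: [0.583, -0.2427, 0.1096]
ee_rot: [0.27, 0.963, -0.0, 0.001]
ft_force: [-0.2, -0.4, -0.6]
grip_width: 0.132
grasp_force: 78.7
```

```bash
python3 - <<'E'
from h import *
go([.5709,-.2346,.12],58.7);o=get_obs();R=Rot.from_quat(o["ee_rot"])
p=camera_params("wrist");I=camera("wrist")[:,:,::-1].copy();cv2.imwrite("pics/w4.png",I);np.savez("w4.npz",pos=o["position"],q=o["ee_rot"],**p)
P=lambda v:proj(p,o["position"]+R.apply(v)).round(1)
s=proj(p,[.5709,-.2346,.046]);print("tip",P([0,0,.039]),"tip -1.8",P([-.0018,0,.039]),"shank front corners",P([.0042,.006,.034]),P([.0042,-.006,.034]),"socket pred",s)
x,y=s.astype(int);r=I[max(0,y-50):y+50,x-60:x+60].astype(int);m=((r.sum(2)>400)&(r.max(2)-r.min(2)<30)).astype(np.uint8)
n,l,st,c=cv2.connectedComponentsWithStats(m);i=1+np.argmax(st[1:,4]);pts=(np.argwhere(l==i)[:,::-1]+[x-60,max(0,y-50)]).astype(np.float32)
w=np.array([ray(p,q,.046)[:2] for q in pts]).astype(np.float32);print(st[i],cv2.minAreaRect(w*1000))
cv2.imwrite("pics/c4.png",cv2.resize(I[110:310,210:430],(770,600)[0:1]+(600,)))
E
```

```text
clock 8.75 pos [ 0.583  -0.2427  0.1096] ytool yaw 58.62 tilt z [ 1.7e-03 -6.0e-04 -1.0e+00] j7 1.07
shift units now [ 0.364  0.016 -0.261]
turn units -0.014
shift after turn [ 0.364  0.017 -0.261]
tip [316.9 226.3] tip -1.8 [316.9 228.8] shank front corners [326.1 223.4] [307.5 223.4] socket pred [317.79366538 194.36402804]
[  40   31   41   39 1385] ((570.5615844726562, -235.19578552246094), (28.98802375793457, 28.963340759277344), 58.624122619628906)
```

View pics/c4.png

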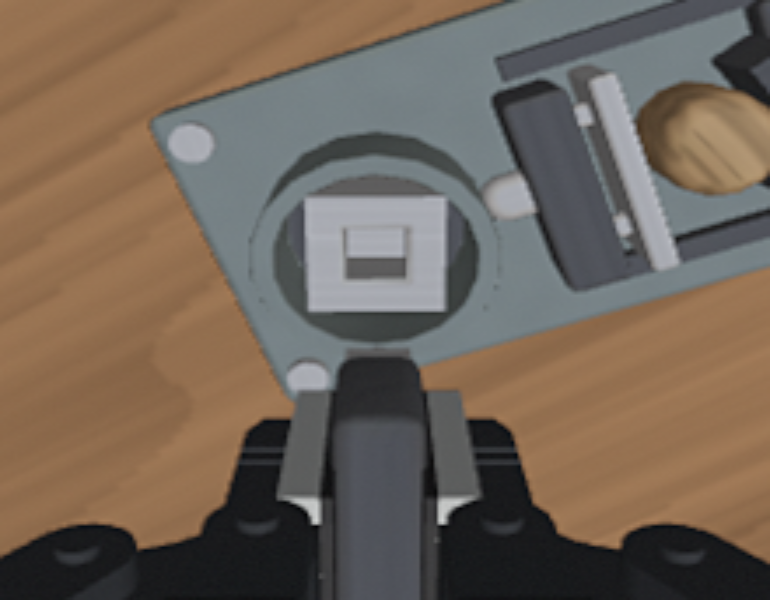

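The close view shows the socket square to the tool, centred at about crop (377,253), and the shank's front edge at crop (379,349). I shift over by that offset, come to about 3 mm above the mouth and look again.

Call:
carry_out:
  commands:
    - [[0.22,-0.02,0,0,0,0],[0.22,0,0,0,0,0],[0,0,0.2,0,0,0],[0,0,0.2,0,0,0],[0,0,0.1,0,0,0],[0,0,0,0,0,0],[0,0,0,0,0,0],[0,0,0,0,0,0],[0,0,0,0,0,0]]

```text
clock: 9.55
position: [0.567, -0.2346, 0.0883]
ee_rot: [0.271, 0.963, 0.0, 0.0]
ft_force: [-0.3, -0.2, -1.1]
grip_width: 0.131
grasp_force: 78.7
```

```bash
python3 - <<'E'
from h import *
go([.5706,-.2352,.088],58.6);o=get_obs();R=Rot.from_quat(o["ee_rot"]);print(np.round(o["ft_force"],1),np.round(o["torque"],2))
p=camera_params("wrist");I=camera("wrist")[:,:,::-1].copy();np.savez("w5.npz",pos=o["position"],q=o["ee_rot"],**p);cv2.imwrite("pics/w5.png",I)
s=proj(p,[.5706,-.2352,.046]);print("socket pred",s)
for a,b in((14.5,14.5),(14.5,-14.5),(6.6,6.6),(6.6,-6.6)):print(a,b,proj(p,np.array([.5706,-.2352,.046])+R.apply([a/1000,b/1000,0])).round(1))
cv2.imwrite("pics/c5.png",cv2.resize(I[180:260,265:370],(787,600),interpolation=cv2.INTER_CUBIC))
E
```

```text
clock 9.55 pos [ 0.567  -0.2346  0.0883] ytool yaw 58.57 tilt z [ 5.e-04  0.e+00 -1.e+00] j7 1.057
shift units now [-0.083  0.035  0.008]
turn units -0.004
shift after turn [-0.083  0.035  0.008]
[-0.3 -0.2 -1.1] [ 0.01  0.03 -0.  ]
socket pred [318.95540007 228.89213626]
14.5 14.5 [340.8 208.8]
14.5 -14.5 [297.1 208.8]
6.6 6.6 [328.8 219.9]
6.6 -6.6 [309.1 219.8]
```

View pics/c5.png

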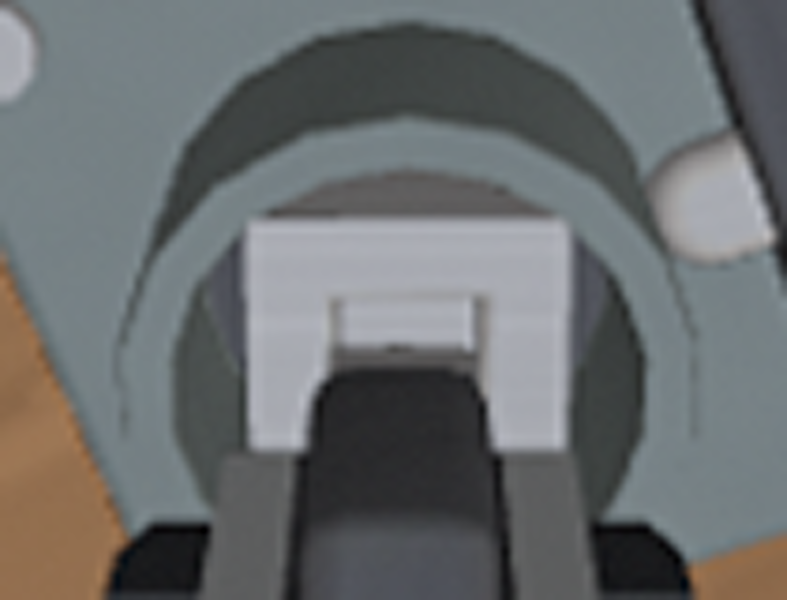

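The shank edge sits just behind the far wall of the socket mouth (row ≈ 219 in full image, shank ≈ 226), and it is laterally centred. I nudge 0.8 mm forward and descend slowly.

Call:
carry_out:
  commands:
    - [[0.02,0,0.04,0,0,0],[0,0,0.04,0,0,0],[0,0,0.04,0,0,0],[0,0,0.04,0,0,0],[0,0,0.03,0,0,0],[0,0,0.03,0,0,0],[0,0,0,0,0,0],[0,0,0,0,0,0]]

```text
clock: 10.27
position: [0.5663, -0.234, 0.0793]
ee_rot: [0.271, 0.963, 0.0, 0.0]
ft_force: [1.8, -0.4, -2.0]
grip_width: 0.126
grasp_force: 78.6
```

Call:
carry_out:
  commands:
    - [[0,0,0.03,0,0,0],[0,0,0.03,0,0,0],[0,0,0.03,0,0,0],[0,0,0,0,0,0],[0,0,0,0,0,0]]

```text
clock: 10.68
position: [0.5663, -0.2341, 0.0757]
ee_rot: [0.271, 0.963, 0.0, 0.0]
ft_force: [3.6, 1.6, -2.0]
grip_width: 0.129
grasp_force: 78.5
```

Call:
carry_out:
  commands:
    - [[0,0,0.03,0,0,0],[0,0,0.03,0,0,0],[0,0,0.03,0,0,0],[0,0,0.03,0,0,0],[0,0,0.03,0,0,0],[0,0,0.03,0,0,0],[0,0,0,0,0,0],[0,0,0,0,0,0]]

```text
clock: 11.35
position: [0.5663, -0.2341, 0.0684]
ee_rot: [0.271, 0.963, 0.0, 0.0]
ft_force: [4.6, 2.6, -0.3]
grip_width: 0.125
grasp_force: 78.7
```

Call:
carry_out:
  commands:
    - [[0,0,0.02,0,0,0],[0,0,0.02,0,0,0],[0,0,0.02,0,0,0],[0,0,0,0,0,0],[0,0,0,0,0,0]]

```text
clock: 11.77
position: [0.5663, -0.2341, 0.0662]
ee_rot: [0.271, 0.963, 0.0, 0.0]
ft_force: [4.2, 2.6, 1.8]
grip_width: 0.127
grasp_force: 79.0
```

Call:
carry_out:
  commands:
    - [[0,0,0.02,0,0,0],[0,0,0.02,0,0,0],[0,0,0,0,0,0],[0,0,0,0,0,0]]

```text
clock: 12.1
position: [0.5664, -0.2341, 0.0651]
ee_rot: [0.271, 0.963, -0.0, 0.0]
ft_force: [2.2, 2.7, 6.6]
grip_width: 0.127
grasp_force: 80.1
```

Call:
carry_out:
  commands:
    - [[0,0,0.02,0,0,0],[0,0,0.01,0,0,0],[0,0,0,0,0,0],[0,0,0,0,0,0]]

```text
clock: 12.43
position: [0.5665, -0.2342, 0.0649]
ee_rot: [0.271, 0.963, -0.0, 0.001]
ft_force: [-1.0, 4.0, 16.4]
grip_width: 0.126
grasp_force: 81.5
```

Call:
carry_out:
  commands:
    - [[0,0,-0.02,0,0,0.5],[0,0,0,0,0,0.5],[0,0,0,0,0,0.5],[0,0,0,0,0,0.5],[0,0,0,0,0,0]]

```text
clock: 12.85
position: [0.5674, -0.2335, 0.0651]
ee_rot: [0.371, 0.929, 0.001, 0.001]
ft_force: [5.5, 4.7, 5.9]
grip_width: 0.124
grasp_force: 79.7
```

```bash
cat > s.py <<'E'
from h import *
go(None);o=get_obs();R=Rot.from_quat(o["ee_rot"]);f=np.array(o["ft_force"])
print("F",f.round(1),"Ftool",R.inv().apply(f).round(1),"M",np.round(o["torque"],3),"grip",round(o["grasp_force"],1))
E
python3 s.py
```

```text
clock 12.85 pos [ 0.5674 -0.2335  0.0651] ytool yaw 46.44 tilt z [ 0.0027 -0.     -1.    ] j7 0.847
F [5.5 4.7 5.9] Ftool [-0.7  7.2 -5.9] M [ 1.065 -1.524  0.187] grip 79.7
```

Call:
carry_out:
  commands:
    - [[0,0.01,0,0,0,0.5],[0,0,0,0,0,0.5],[0,0,0,0,0,0.5],[0,0,0,0,0,0.5],[0,0,0,0,0,0]]

```text
clock: 13.27
position: [0.5679, -0.2331, 0.0651]
ee_rot: [0.466, 0.885, 0.001, 0.001]
ft_force: [7.2, 4.3, 6.3]
grip_width: 0.124
grasp_force: 79.6
```

```bash
python3 s.py
```

```text
clock 13.27 pos [ 0.5679 -0.2331  0.0651] ytool yaw 34.46 tilt z [ 3.1e-03  2.0e-04 -1.0e+00] j7 0.654
F [7.2 4.3 6.3] Ftool [-0.5  8.4 -6.3] M [ 1.161 -1.721  0.266] grip 79.6
```

Call:
carry_out:
  commands:
    - [[0,0.01,0,0,0,0.5],[0,0,0,0,0,0.5],[0,0,0,0,0,0]]

```text
clock: 13.52
position: [0.5682, -0.2329, 0.0651]
ee_rot: [0.512, 0.859, 0.001, 0.001]
ft_force: [6.4, 3.5, 5.5]
grip_width: 0.127
grasp_force: 79.6
```

```bash
python3 s.py
```

```text
clock 13.52 pos [ 0.5682 -0.2329  0.0651] ytool yaw 28.46 tilt z [ 3.1e-03  2.0e-04 -1.0e+00] j7 0.557
F [6.4 3.5 5.5] Ftool [ 0.1  7.3 -5.4] M [ 1.177 -1.697  0.191] grip 79.6
```

Call:
carry_out:
  commands:
    - [[0,0.01,0,0,0,0.3],[0,0,0,0,0,0.3],[0,0,0,0,0,0]]

```text
clock: 13.77
position: [0.5685, -0.2328, 0.0651]
ee_rot: [0.538, 0.843, 0.001, 0.001]
ft_force: [5.4, 4.3, 6.2]
grip_width: 0.128
grasp_force: 79.8
```

```bash
python3 s.py
```

```text
clock 13.77 pos [ 0.5685 -0.2328  0.0651] ytool yaw 24.93 tilt z [ 2.9e-03  1.0e-04 -1.0e+00] j7 0.5
F [5.4 4.3 6.2] Ftool [ 1.6  6.8 -6.2] M [ 1.061 -1.598  0.304] grip 79.8
```

```bash
cat > s.py <<'E'
from h import *
a=[]
for i in range(8):
    camera("wrist");o=get_obs();a.append(np.r_[o["ft_force"],o["torque"],o["tau"][6]])
a=np.array(a);R=Rot.from_quat(o["ee_rot"]);m=a.mean(0)
go(None);print("Ftool",R.inv().apply(m[:3]).round(1),"Mz",m[5].round(3),"+-",a[:,5].std().round(3),"tau7",m[6].round(3),a[:,6].std().round(3))
E
python3 s.py
```

```text
clock 14.17 pos [ 0.5684 -0.2328  0.0651] ytool yaw 25.04 tilt z [ 2.9e-03  1.0e-04 -1.0e+00] j7 0.502
Ftool [ 0.9  7.2 -6.4] Mz 0.237 +- 0.024 tau7 -0.298 0.103
```

Call:
carry_out:
  commands:
    - [[0,0.01,0,0,0,0.3],[0,0,0,0,0,0.3],[0,0,0,0,0,0.4],[0,0,0,0,0,0]]

```text
clock: 14.5
position: [0.5688, -0.2326, 0.0651]
ee_rot: [0.581, 0.814, 0.001, 0.001]
ft_force: [6.1, 4.3, 6.7]
grip_width: 0.13
grasp_force: 79.7
```

```bash
python3 s.py
```

```text
clock 14.9 pos [ 0.5688 -0.2326  0.0651] ytool yaw 19.04 tilt z [ 2.8e-03  1.0e-04 -1.0e+00] j7 0.405
Ftool [ 1.6  7.  -6.1] Mz 0.279 +- 0.034 tau7 -0.359 0.134
```

Call:
carry_out:
  commands:
    - [[0,0.01,0,0,0,0.3],[0,0,0,0,0,0.3],[0,0,0,0,0,0.2],[0,0,0,0,0,0]]

```text
clock: 15.23
position: [0.5691, -0.2325, 0.0651]
ee_rot: [0.614, 0.789, 0.001, 0.001]
ft_force: [4.3, 3.8, 5.9]
grip_width: 0.126
grasp_force: 79.8
```

```bash
python3 s.py
```

```text
clock 15.63 pos [ 0.5691 -0.2326  0.0651] ytool yaw 14.25 tilt z [ 0.0026 -0.     -1.    ] j7 0.328
Ftool [ 2.5  6.6 -6.8] Mz 0.382 +- 0.031 tau7 -0.422 0.073
```

The torque rose steadily to about 0.38 N m, which is a firm grip, so I release and rise.

Call:
carry_out:
  commands:
    - [[0,0.02,-0.01,0,0,0],[0,0,0,0,0,0],[0,0,0,0,0,0]]

```text
clock: 15.88
position: [0.5692, -0.2325, 0.0651]
ee_rot: [0.614, 0.789, 0.0, 0.0]
ft_force: [4.2, 3.0, 6.8]
grip_width: 0.128
grasp_force: 79.6
```

Call:
carry_out:
  commands:
    - [[0,0,0,0,0,0],[0,0,0,0,0,0],[0,0,0,0,0,0],[0,0,0,0,0,0],[0,0,0,0,0,0],[0,0,0,0,0,0],[0,0,0,0,0,0],[0,0,0,0,0,0],[0,0,0,0,0,0],[0,0,0,0,0,0]]
  hand: -1

```text
clock: 16.72
position: [0.5685, -0.2331, 0.0645]
ee_rot: [0.614, 0.789, -0.0, 0.0]
ft_force: [0.0, -0.1, -0.0]
grip_width: 1.001
grasp_force: 0.0
```

Call:
carry_out:
  commands:
    - [[0,0,-0.2,0,0,0],[0,0,-0.4,0,0,0],[0,0,-0.6,0,0,0],[0,0,-0.8,0,0,0],[0,0,-0.8,0,0,0],[0,0,-0.4,0,0,0],[0,0,0,0,0,0],[0,0,0,0,0,0],[0,0,0,0,0,0]]

```text
clock: 17.47
position: [0.5681, -0.233, 0.192]
ee_rot: [0.614, 0.789, -0.0, -0.0]
ft_force: [-0.2, 0.9, -0.0]
grip_width: 1.004
grasp_force: 0.0
```

```bash
python3 - <<'E'
from h import *
go(None)
I=camera("wrist")[:,:,::-1];cv2.imwrite("pics/w6.png",cv2.resize(I[10:270,200:500],(690,598),interpolation=cv2.INTER_CUBIC))
E
```

```text
clock 17.47 pos [ 0.5681 -0.233   0.192 ] ytool yaw 14.17 tilt z [-9.e-04  1.e-04 -1.e+00] j7 0.385
```

View pics/w6.png

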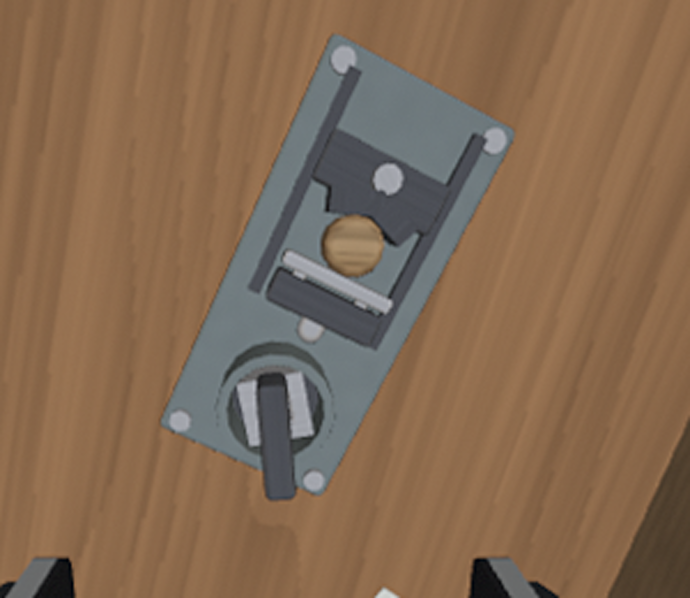

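The last view shows the key standing in the socket at (277,430). The cork at (352,245) is clamped between the jaw pad and the stop, and the gripper is clear.

```bash
python3 -c "
from workcell import *
print(hand_in())"
```

```text
the job is handed in; nothing more can be done
None
```

The job is handed in at about 17.5 s of the 72 s: the key stands fully home in the socket, and the cork is clamped firmly against the V stop at a wrist torque of about 0.38 N m, roughly 17 N of grip (`hand_in()` gave no verdict).

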